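# Nest the blue stacking cups on the pottery bench

### The arm

A 6-joint arm with a two-finger parallel gripper is mounted at the origin on the work surface. World frame = base frame: x ahead of the robot, y to its left, z up, the work surface at z = 0. Lengths are in m, angles in degrees, forces in N, time in s.
With the tool pointing down it reaches from about 0.375 to 0.75 m from the base axis. Payload 9 kg.
Tool frame: the origin (TCP) lies where the fingers leave the gripper's body, on its centre line; the fingertips stand 73 mm ahead of it and the grasp point (between the pads) lies 54 mm ahead of it (robot.tip_reach is the distance from the TCP to the fingertips, in m); z points along the fingers, y is the direction in which the jaws open and shut (so a half turn about z gives the same grasp; the last joint's range is limited). The gripper opens to 85 mm and grips with 20 to 120 N. Pads are 22 mm wide; open, the fingers measure 114 mm over their backs; the gripper's body (76 mm by 85 mm) begins 54 mm behind the grasp point. The pads swing forward as they close: fully open they stand 13 mm farther back than shut.
Start: joints at [57.485, 5.964, 5.575, 89.605, 0, 77.527], TCP at [0.206, 0.564, 0.304] pointing down, gripper open.
Joint ranges: [-171.21, 171.21], [-48.23, 106.86], [-62.78, 66.21], [-105.2, 120.99], [-86.42, 89.51], [-180, 180]. Speed limits (degrees/s): [127.2, 127.2, 147.25, 180, 180, 180].

### API

Orientations are given as [roll, pitch, yaw] about the fixed x, y, z axes, in that order (R = Rz(yaw) Ry(pitch) Rx(roll)).
In Python, from plant import robot gives the robot as it stands. Calls block until the motion is done:
- robot.move_pose(position, orientation): joint-space move of the TCP to a pose.
- robot.line_to(position, vel=0.15, rotation=None, guard=None): straight line of the TCP; rotation=None keeps the orientation; vel is the mean speed in m/s. With guard (N) it stops when the force on the tool has changed by that much, and returns True; else False.
- robot.goto_joints(angles): joint-space move.
- robot.set_gripper(opening): finger opening in m; the grip force is fixed at half the most; returns when the fingers have stopped.
- robot.pause(seconds).
- robot.ik(position, orientation): joint angles nearest the present ones, or None.
- robot.observe(): the state.
- robot.grab_frame(name): name is "side" or "top" or "wrist"; returns the picture (400x640x3 uint8, blue, green, red); there is no depth.
- robot.get_calibration(name): a dict with "vertical_fov" (degrees; the focal length in pixels is half the picture's height over the tangent of half this angle, whatever the lens; pixels are square), "cx", "cy" (the principal point, pixels), "rvec" (rotation vector, rad) and "tvec" (3), from world to camera coordinates, as OpenCV has them. Camera axes: x right, y down, z forward; pixel columns grow to the right and rows downward; lengths in m; the calibration is good to about 2 mm. A picture is of the moment at which its call begins: read the wrist's pose just before it. get_calibration takes no time and is no camera call; for the wrist camera it gives the pose at the moment of the call.
A pose or a line that the arm cannot do raises robot.IKError and nothing moves.
- robot.job_done(): hands the job in, once; it reports no verdict.
The state is a dict: "time": time; "q": joint angles; "qvel": joint speeds; "joint_torque": joint torques, N m; "tool_pos": TCP position; "tcp_rot": TCP orientation; "ft_force": force on the tool from outside, world axes, zero at the start; "torque": the same for the moment, N m; "gripper_width": finger opening in m.
Only numpy, scipy, OpenCV 4.12 (cv2) and the standard library are available. Lean on these libraries where they do the work, as an engineer would, in place of code of your own. Each camera call takes 0.05 s, during which the arm holds its last target.

### The job

Nest the two loose blue cups, right way up, one after the other into the blue cup that stands on the round wooden bat, so that the three make one straight stack with each cup fully seated. Set each cup down gently without dropping it, and leave the cup on the bat and the white cup of the same shape standing where they are.

Things in the scene. Friction and masses are not known exactly. Their poses are not given: they have to be found in the camera images.
- cup_base: Blue stacking cup, lowest of the stack to be, loose on a round wooden bat (180 mm across, 20 mm thick, fixed). 88 mm tall, open top, no handle, wall 4 mm, 0.16 kg. Foot 38 to 40 mm across up to 34 mm height; a shoulder slopes out to 58 mm at 42 mm height; above it nearly straight, 60 mm at the rim (52 mm inside). Origin: centre of the underside; z up through the mouth.
- cup_a: A loose blue cup, upright on the bench; shape and origin as cup_base. Either loose cup may go in first. Nested concentrically in another, its foot enters with 6 mm room all round until its shoulder rests on that rim: its origin is then 49 mm above the other's, and its upper 45 mm stay free to grip.
- cup_b: The other loose blue cup, upright on the bench; same shape, size and origin; nests in the same way.
- cup_white: Cream-white stacking cup of the same shape, size and origin, upright on the bench top; a bystander, not to be moved.

How it is judged (in metres and radians):
At the end, for the whole second after the job is handed in: Both loose blue cups are nested over cup_base, in either order: origins 49 mm (within 6) and 98 mm (within 10) above that of cup_base along its axis, each within 15 mm of it sideways, all three upright within 10 degrees and at rest (under 20 mm/s); cup_base less than 40 mm from where it started (((z of cup_a in the frame of cup_base between 0.043 and 0.055 m and z of cup_b in the frame of cup_base between 0.088 and 0.108 m) or (z of cup_b in the frame of cup_base between 0.043 and 0.055 m and z of cup_a in the frame of cup_base between 0.088 and 0.108 m)) and horizontal distance between each of cup_a, cup_b and cup_base below 0.015 m and angle between each of cup_a, cup_b, cup_base's own z axis and vertical below 0.175 rad and linear speed of each of cup_a, cup_b, cup_base below 0.02 m/s and distance of cup_base from where it was at the start of the episode below 0.04 m); the robot touches nothing.
It fails at once if the white cup is moved 40 mm or more or knocked over (distance of cup_white from where it was at the start of the episode above 0.04 m or angle between cup_white's own z axis and vertical above 0.5 rad).
It fails at once if cup_a is dropped: it moves faster than 0.6 m/s (a fall of about 20 mm) with no finger touching it (linear speed of cup_a above 0.6 m/s and contact force between cup_a and the fingers below 0.2 N).
It fails at once if cup_b is dropped: it moves faster than 0.6 m/s (a fall of about 20 mm) with no finger touching it (linear speed of cup_b above 0.6 m/s and contact force between cup_b and the fingers below 0.2 N).
It also fails if it takes over 61 s, if anything falls off the work surface, if the arm or the gripper's body presses on something with over 40 N, if the wrist force passes 120 N, or if a joint passes its speed limit or range.

## Working session

There is one attempt and no reset: what is moved stays moved. The work goes in short steps, each a Python script; the robot and the scene stay as the last script left them, time stands still between calls to the robot, and variables do not carry over. Pictures are saved under pics/ and viewed, and the job is handed in when it is done.

```bash
ls; mkdir -p pics
python3 - <<'E'
from plant import robot
import cv2
o=robot.observe(); print(o['time'],o['tool_pos'],o['tcp_rot'],o['gripper_width'])
for n in('side','top','wrist'):
    c=robot.get_calibration(n); print(n,c)
    cv2.imwrite(f'pics/{n}0.png',robot.grab_frame(n))
E
```

```text
pics
0.0 [0.20548876 0.56344423 0.30309361] [-1.79921469e+02 -1.58631134e-02  1.59957710e+02] 0.08561223048797993
side {'vertical_fov': 52.0193514507496, 'cx': 318.3444341553788, 'cy': 192.14112497238722, 'rvec': array([ 2.23386022, -0.75736213,  0.29890302]), 'tvec': array([-0.4335854 ,  0.25199481,  0.5820615 ])}
top {'vertical_fov': 54.45051908578056, 'cx': 327.39801215536875, 'cy': 197.93476231809464, 'rvec': array([ 2.14435214, -2.20398571,  0.13902652]), 'tvec': array([-0.01039131,  0.55018734,  0.86477938])}
wrist {'vertical_fov': 67.65933751790527, 'cx': 317.4509895201969, 'cy': 197.59802122854884, 'rvec': array([-2.34275503, -1.63998964, -0.26922849]), 'tvec': array([-0.59884257, -0.04298414,  0.37947128])}
```

View pics/side0.png

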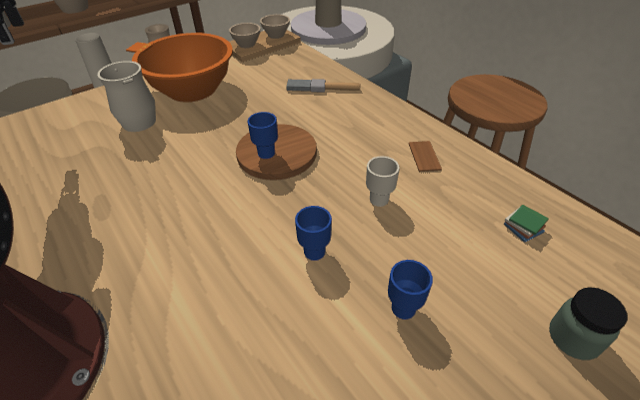

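View pics/top0.png

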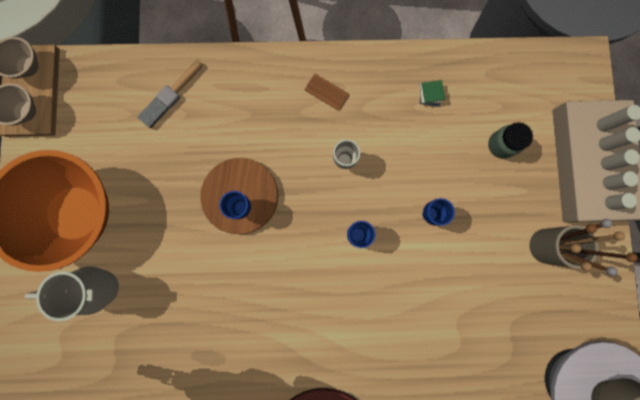

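View pics/wrist0.png

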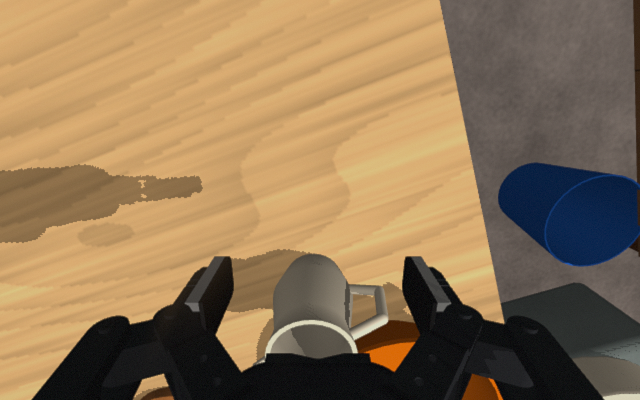

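Top view: the bat cup is at (235,205), loose cups at (361,235) and (439,212), and the white cup at (346,154). The side view shows the same four at (263,130), (314,230), (409,288) and (381,180). All are upright. I'll measure the rim circles in both views by casting rays onto the rim plane.

```bash
cat > h.py <<'E'
import numpy as np, cv2
from scipy.optimize import least_squares
from plant import robot
def cam(n):
    c=robot.get_calibration(n); f=200/np.tan(np.radians(c['vertical_fov']/2))
    K=np.array([[f,0,c['cx']],[0,f,c['cy']],[0,0,1]]); R=cv2.Rodrigues(c['rvec'])[0]
    return K,R,c['tvec']
def cast(n,uv,z,cm=None):
    K,R,t=cm or cam(n); uv=np.atleast_2d(uv).astype(float)
    d=np.c_[uv+0.0,np.ones(len(uv))]@np.linalg.inv(K).T@R; C=-R.T@t
    s=(z-C[2])/d[:,2]; return C+d*s[:,None],C
def blue(img):
    h=cv2.cvtColor(img,cv2.COLOR_BGR2HSV); return cv2.inRange(h,(105,110,25),(130,255,255))
def white(img):
    h=cv2.cvtColor(img,cv2.COLOR_BGR2HSV); return cv2.inRange(h,(0,0,100),(40,70,255))
def blobs(m,lo=150,hi=6000):
    cs=cv2.findContours(m,cv2.RETR_EXTERNAL,cv2.CHAIN_APPROX_NONE)[0]
    return [c[:,0,:] for c in cs if lo<cv2.contourArea(c)<hi]
def rimfit(n,cont,z,cm=None):
    P,C=cast(n,cont,z,cm); P=P[:,:2]; C=C[:2]
    c=P.mean(0); 
    for _ in range(15):
        u=(c-C)/np.linalg.norm(c-C)
        s=P[(P-c)@u>0.004]
        r=least_squares(lambda p:np.hypot(*(s-p[:2]).T)-p[2],[*c,.03],loss='soft_l1',f_scale=.001,bounds=([-2,-2,.027],[2,2,.033]))
        c=r.x[:2]
    return r.x,np.sqrt(np.mean(r.fun**2))
E
python3 - <<'E'
from h import *
for n in('top','side'):
    im=cv2.imread(f'pics/{n}0.png')
    for nm,m in(('b',blue(im)),('w',white(im))):
        for c in blobs(m):
            x,y,w,h=cv2.boundingRect(c)
            if nm=='w' and not ((n=='top' and 320<x<360 and 130<y<170) or (n=='side' and 350<x<400 and 140<y<200)): continue
            for z in(.088,.108):
                print(n,nm,(x,y,w,h),z,np.round(rimfit(n,c,z)[0],4),round(rimfit(n,c,z)[1],5))
E
```

```text
top b (348, 222, 27, 25) 0.088 [ 0.4639 -0.0945  0.027 ] 0.00066
top b (348, 222, 27, 25) 0.108 [ 0.4635 -0.0915  0.027 ] 0.00085
top b (423, 199, 31, 26) 0.088 [ 0.5072 -0.2676  0.027 ] 0.00062
top b (423, 199, 31, 26) 0.108 [ 0.5057 -0.2606  0.027 ] 0.00069
top b (220, 191, 30, 28) 0.088 [0.535  0.1784 0.0272] 0.00064
top b (220, 191, 30, 28) 0.108 [0.5328 0.1734 0.027 ] 0.00064
top w (333, 139, 28, 28) 0.088 [ 0.6427 -0.068   0.0295] 0.00066
top w (333, 139, 28, 28) 0.108 [ 0.6381 -0.0666  0.0288] 0.00065
side b (388, 260, 44, 59) 0.088 [ 0.5066 -0.2686  0.0281] 0.00047
side b (388, 260, 44, 59) 0.108 [ 0.4943 -0.2766  0.027 ] 0.00045
side b (295, 206, 36, 54) 0.088 [ 0.4625 -0.095   0.0279] 0.00063
side b (295, 206, 36, 54) 0.108 [ 0.4519 -0.1102  0.027 ] 0.00061
side b (248, 112, 29, 46) 0.088 [0.5444 0.1979 0.0289] 0.00105
side b (248, 112, 29, 46) 0.108 [0.5306 0.171  0.0277] 0.001
side w (367, 156, 32, 51) 0.088 [ 0.6416 -0.0686  0.0284] 0.00073
side w (367, 156, 32, 51) 0.108 [ 0.6238 -0.0849  0.0275] 0.0007
```

The two views agree to about 2 mm once each cup is cast at its right rim height. In [x, y]:
- cup A: (0.463, -0.095)
- cup B: (0.507, -0.268)
- base: (0.532, 0.172), on the bat
- white cup: (0.642, -0.068)

Next I'll plan the yaw, then pick up A.

Run:
```python
from h import *
pts=dict(A=(.4632,-.0948),B=(.5069,-.2681),S=(.5317,.1722))
for yaw in(-180,-150,-120,-90,-60,-30,0,30,60,90,120,150):
    out=[]
    for p in pts.values():
        for z in(.122,.35):
            q=robot.ik([*p,z],[180,0,yaw]); out.append(None if q is None else int(q[5]))
    print(yaw,out)
```

```text
-180 [-27, -27, -40, -40, 4, 4]
-150 [-57, -57, -70, -70, -25, -25]
-120 [-87, -87, -100, -100, -55, -55]
-90 [-117, -117, -130, -130, -85, -85]
-60 [-147, -147, -160, -160, -115, -115]
-30 [-177, -177, 169, 169, -145, -145]
0 [152, 152, 139, 139, -175, -175]
30 [122, 122, 109, 109, 154, 154]
60 [92, 92, 79, 79, 124, 124]
90 [62, 62, 49, 49, 94, 94]
120 [32, 32, 19, 19, 64, 64]
150 [2, 2, -10, -10, 34, 34]
```

Run:
```python
from h import *
Y=[180,0,150]
robot.set_gripper(.085)
robot.move_pose([.4632,-.0948,.26],Y)
print(robot.observe()['time'])
cv2.imwrite('pics/w1.png',robot.grab_frame('wrist'))
g=robot.line_to([.4632,-.0948,.122],vel=.12,guard=8); o=robot.observe(); print(g,o['tool_pos'],o['ft_force'],o['time'])
if not g:
    robot.set_gripper(.05); o=robot.observe(); print(o['gripper_width'],o['time'])
    cv2.imwrite('pics/s1.png',robot.grab_frame('side'))
```

```text
2.875
False [ 0.4636435  -0.09502354  0.12279695] [0.20548324 1.04784069 0.12078963] 4.225
0.05929241094390293 4.5917
```

View pics/s1.png

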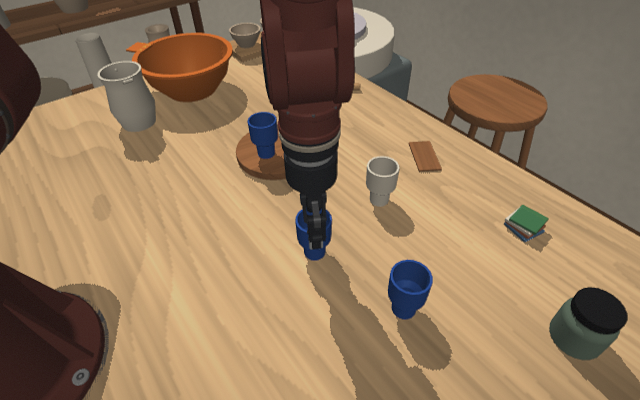

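View pics/w1.png

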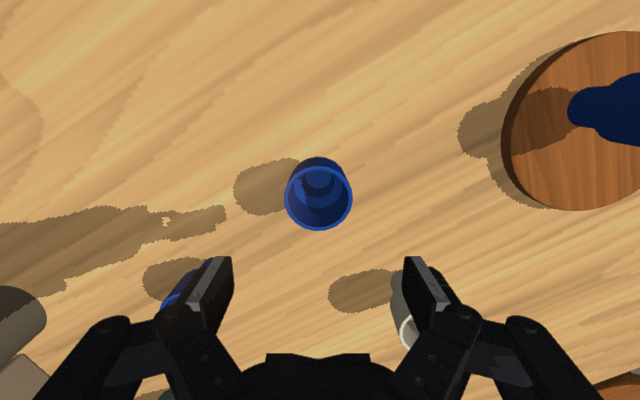

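Grip width is 59.3 mm, which fits a 60 mm cup. In the side view the fingers straddle the cup at (313,228). Now lift, carry over the base and look.

Run:
```python
from h import *
Y=[180,0,150]
robot.line_to([.4632,-.0948,.29],vel=.18)
robot.line_to([.5317,.1722,.29],vel=.22)
robot.line_to([.5317,.1722,.262],vel=.1)
o=robot.observe(); print(o['tool_pos'],o['tcp_rot'],o['gripper_width'],o['ft_force'],o['time'])
s=robot.grab_frame('side'); cv2.imwrite('pics/s2.png',s)
cm=cam('wrist'); w=robot.grab_frame('wrist'); cv2.imwrite('pics/w2.png',w)
np.savez('w2.npz',K=cm[0],R=cm[1],t=cm[2])
cv2.imwrite('pics/s2z.png',cv2.resize(s[60:200,190:350],None,fx=4,fy=4,interpolation=cv2.INTER_CUBIC))
```

```text
[0.53140162 0.17182268 0.26166781] [-1.79965630e+02 -4.25622303e-02  1.49966713e+02] 0.058740975389995245 [-0.40927928 -0.32298511 -1.10879877] 7.5583
```

View pics/s2z.png

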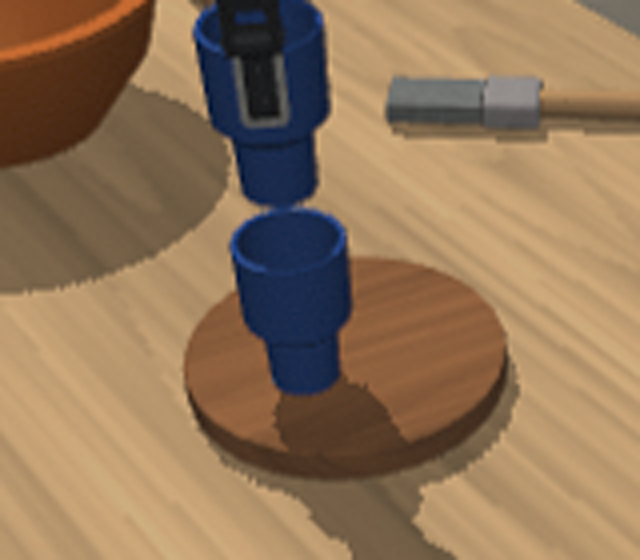

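View pics/w2.png

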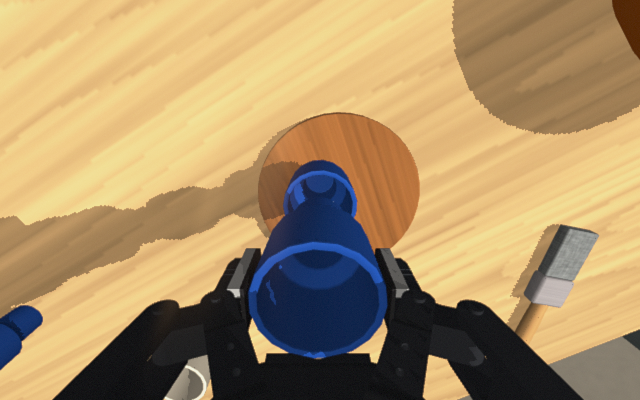

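The side view shows the held cup's foot (about (278,200) in the zoom) hanging just above the base rim (about (290,240)). In the wrist view the held rim is at (318,299) and the base rim at (321,205). I'll measure the offset between the two rims from the bright rim rings.

Run:
```python
from h import *
w=cv2.imread('pics/w2.png'); z=np.load('w2.npz'); cm=(z['K'],z['R'],z['t'])
h=cv2.cvtColor(w,cv2.COLOR_BGR2HSV); 
for p in[(318,246),(250,295),(290,195),(320,173),(353,195),(320,165),(300,200),(320,220),(320,300)]: print(p,h[p[1],p[0]])
m=(blue(w)>0)&(h[...,2]>150)
cv2.imwrite('pics/m2.png',(m*255).astype(np.uint8)[140:370,230:410].repeat(3,0).repeat(3,1))
```

```text
(318, 246) [110 200 184]
(250, 295) [110 200 120]
(290, 195) [115 139 101]
(320, 173) [110 195 183]
(353, 195) [110 203 187]
(320, 165) [111 178  83]
(300, 200) [110 195 178]
(320, 220) [110 199  86]
(320, 300) [109 194  71]
```

View pics/m2.png

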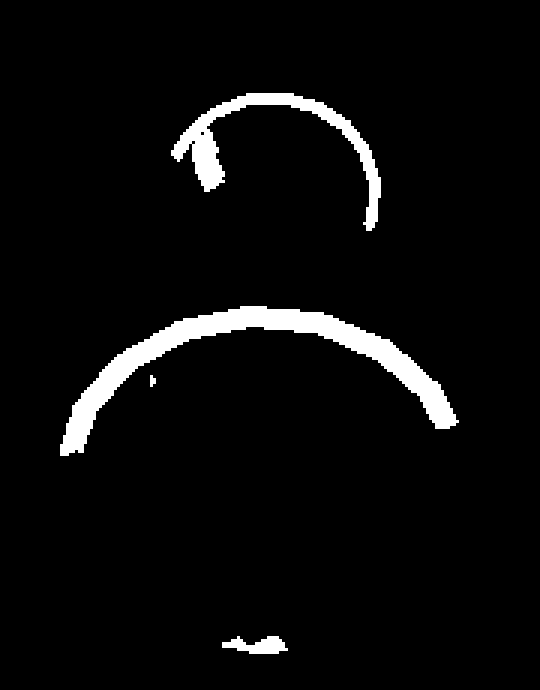

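```bash
cat >> h.py <<'E'
def ring(w,cm,box,z,r=.028):
    h=cv2.cvtColor(w,cv2.COLOR_BGR2HSV); m=(blue(w)>0)&(h[...,2]>150)
    x0,y0,x1,y1=box; ys,xs=np.nonzero(m[y0:y1,x0:x1]); P=cast('',np.c_[xs+x0,ys+y0],z,cm)[0][:,:2]
    f=lambda p:np.hypot(*(P-p[:2]).T)-p[2]
    c=np.r_[P.mean(0),r]
    for _ in range(6):
        s=least_squares(lambda p:np.hypot(*(P-p[:2]).T)-r,c[:2],loss='cauchy',f_scale=.0015); c=np.r_[s.x,r]
        k=np.abs(f(c))<.004
        if k.sum()>40: P=P[k]
    fr=least_squares(f,c,loss='soft_l1',f_scale=.001)
    return c[:2],fr.x,len(P)
E
python3 - <<'E'
from h import *
w=cv2.imread('pics/w2.png'); z=np.load('w2.npz'); cm=(z['K'],z['R'],z['t'])
print('held',ring(w,cm,(240,235,400,300),.2269))
print('base',ring(w,cm,(280,165,365,225),.108))
im=cv2.imread('pics/side0.png')
a=np.radians(150); print('toolx',[np.cos(a),np.sin(a)],'tooly',[np.sin(a),-np.cos(a)])
E
```

```text
held (array([0.48573331, 0.19650041]), array([-291.89648363,  159.33786366,  332.91354498]), 408)
base (array([0.53428656, 0.17230632]), array([0.53368206, 0.17312127, 0.02718502]), 444)
toolx [np.float64(-0.8660254037844387), np.float64(0.49999999999999994)] tooly [np.float64(0.49999999999999994), np.float64(0.8660254037844387)]
```

```bash
sed -i 's/def ring(w,cm,box,z,r=.028):/def ring(w,cm,box,z,r=.028,c0=None):/; s/c=np.r_\[P.mean(0),r\]/c=np.r_[P.mean(0) if c0 is None else c0,r]/' h.py
python3 - <<'E'
from h import *
w=cv2.imread('pics/w2.png'); z=np.load('w2.npz'); cm=(z['K'],z['R'],z['t'])
print('held',ring(w,cm,(240,235,400,300),.2269,c0=(.5314,.1718)))
print('base',ring(w,cm,(280,165,365,225),.108,c0=(.5314,.1718)))
s=cv2.imread('pics/s2.png'); cs=cam('side')
b=[c for c in blobs(blue(s)) if cv2.boundingRect(c)[0]<300]
for c in b: print(cv2.boundingRect(c))
E
```

```text
held (array([0.53317004, 0.17087756]), array([0.53260052, 0.17115212, 0.02747466]), 1209)
base (array([0.53428656, 0.17230632]), array([0.53368206, 0.17312127, 0.02718502]), 444)
(239, 59, 38, 99)
```

The held rim is within about 2 mm of the base axis. I'll correct by (+1.0, +1.3) mm and lower under a force guard. The seat is expected at TCP z of about 0.192.

Run:
```python
from h import *
x,y=.5327,.1735
robot.line_to([x,y,.25],vel=.1)
g=robot.line_to([x,y,.205],vel=.05,guard=5); o=robot.observe(); print(g,o['tool_pos'],o['ft_force'],o['time'])
if not g:
    g=robot.line_to([x,y,.187],vel=.02,guard=5); o=robot.observe(); print(g,o['tool_pos'],o['ft_force'],o['gripper_width'],o['time'])
s=robot.grab_frame('side'); cv2.imwrite('pics/s3z.png',cv2.resize(s[60:200,190:350],None,fx=4,fy=4,interpolation=cv2.INTER_CUBIC))
```

```text
False [0.5328983  0.17354034 0.20543266] [-0.01156814  0.41185012 -2.35174576] 8.9833
True [0.53269368 0.17348569 0.1921015 ] [-0.71924104  0.07938031  4.67896053] 0.05903974623294523 9.6333
```

View pics/s3z.png

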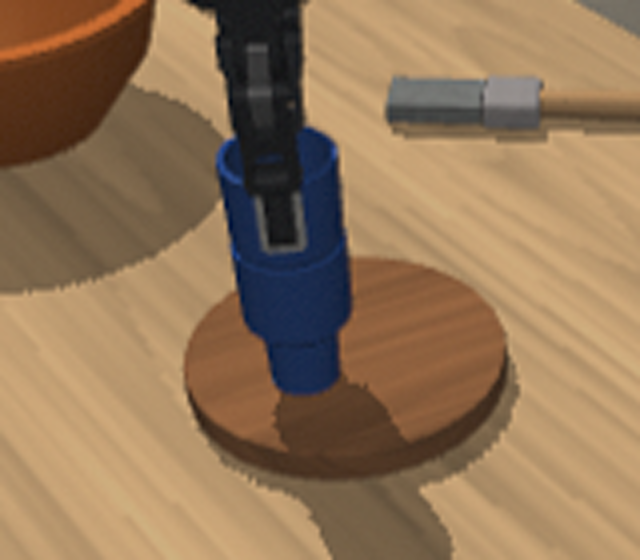

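Contact came at z = 0.1921 (expected 0.192), and the side view shows a straight seated joint at about (293,255) in the zoom. Release, rise and check, then go for cup B.

Run:
```python
from h import *
Y=[180,0,150]; x,y=.5327,.1735
robot.set_gripper(.085); 
robot.line_to([x,y,.32],vel=.15)
o=robot.observe(); cm=cam('wrist'); w=robot.grab_frame('wrist'); cv2.imwrite('pics/w4.png',w); np.savez('w4.npz',K=cm[0],R=cm[1],t=cm[2])
robot.move_pose([.5069,-.2681,.25],Y)
o=robot.observe(); print(o['time'])
for n in('side','top'): cv2.imwrite(f'pics/{n}4.png',robot.grab_frame(n))
for n,z in(('side',.157),('side',.088),('top',.157),('top',.088)):
    im=cv2.imread(f'pics/{n}4.png')
    for c in blobs(blue(im)):
        r,e=rimfit(n,c,z); print(n,z,cv2.boundingRect(c),np.round(r,4),round(e,5))
cv2.imwrite('pics/s4z.png',cv2.resize(cv2.imread('pics/side4.png')[60:200,190:350],None,fx=4,fy=4,interpolation=cv2.INTER_CUBIC))
```

```text
12.7667
side 0.157 (388, 260, 44, 59) [ 0.4613 -0.2977  0.027 ] 0.00112
side 0.157 (244, 91, 33, 67) [0.5306 0.1712 0.0283] 0.00091
side 0.088 (388, 260, 44, 59) [ 0.5065 -0.2686  0.0281] 0.00046
side 0.088 (244, 91, 33, 67) [0.5835 0.2748 0.033 ] 0.00106
top 0.157 (423, 200, 31, 25) [ 0.5004 -0.243   0.027 ] 0.00192
top 0.157 (214, 188, 36, 30) [0.5332 0.1729 0.0273] 0.00052
top 0.088 (423, 200, 31, 25) [ 0.5058 -0.2672  0.027 ] 0.0014
top 0.088 (214, 188, 36, 30) [0.5405 0.1892 0.0298] 0.00057
```

View pics/s4z.png

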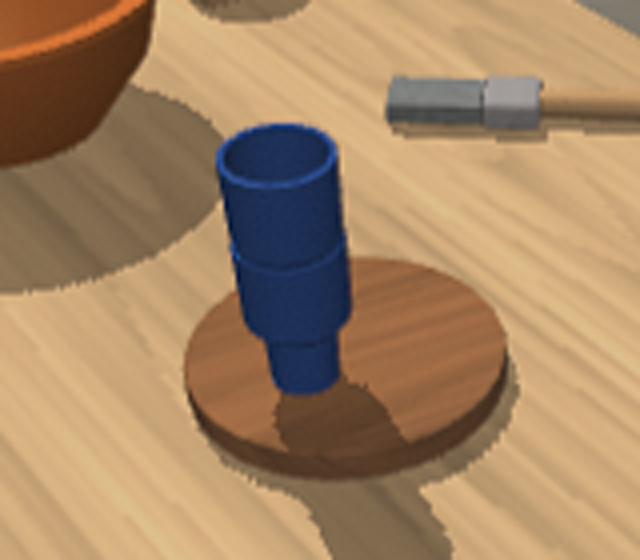

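View pics/w4.png

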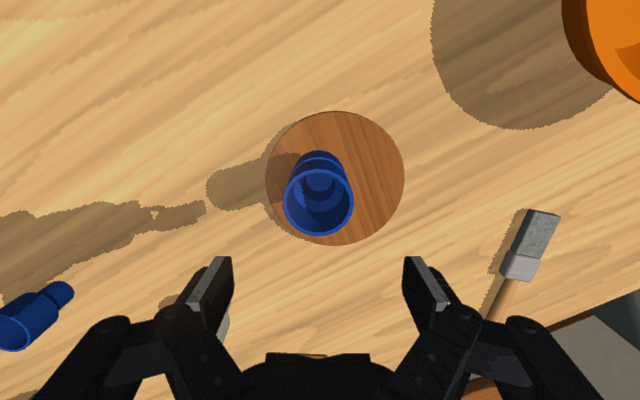

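The nested pair stands straight: the rim at z = 0.157 is at (0.5306, 0.1712) from the side and (0.5332, 0.1729) from the top. The wrist view shows it at (318,203). Now pick cup B and carry it over high, with its foot above 0.157.

Run:
```python
from h import *
bx,by=.5068,-.2680
g=robot.line_to([bx,by,.122],vel=.12,guard=8); o=robot.observe(); print(g,o['tool_pos'],o['time'])
if g: raise SystemExit
robot.set_gripper(.05); o=robot.observe(); print(o['gripper_width'],o['tool_pos'])
if o['gripper_width']<.055: raise SystemExit
robot.line_to([bx,by,.35],vel=.2)
robot.line_to([.5327,.1735,.35],vel=.25)
robot.line_to([.5327,.1735,.311],vel=.1)
o=robot.observe(); print(o['tool_pos'],o['tcp_rot'],o['gripper_width'],o['ft_force'],o['time'])
cm=cam('wrist'); w=robot.grab_frame('wrist'); cv2.imwrite('pics/w5.png',w); np.savez('w5.npz',K=cm[0],R=cm[1],t=cm[2])
s=robot.grab_frame('side'); cv2.imwrite('pics/s5z.png',cv2.resize(s[20:170,190:350],None,fx=4,fy=4,interpolation=cv2.INTER_CUBIC))
c0=o['tool_pos'][:2]
print('held',ring(w,cm,(240,235,400,300),o['tool_pos'][2]-.0347,c0=c0))
print('base',ring(w,cm,(280,165,365,225),.157,c0=c0))
```

```text
False [ 0.50721923 -0.26837611  0.12293903] 14.0833
0.05829009789584619 [ 0.50744191 -0.26842142  0.12320474]
[0.53265642 0.17327247 0.31124833] [-1.79996052e+02 -7.83936899e-04  1.49979040e+02] 0.05826299244090885 [ 0.77500433  0.80487362 -1.87995978] 18.2083
held (array([0.53438571, 0.17219809]), array([0.53353598, 0.17260667, 0.02722005]), 1202)
base (array([0.53416757, 0.17215385]), array([0.53376256, 0.17266771, 0.02746951]), 447)
```

View pics/w5.png

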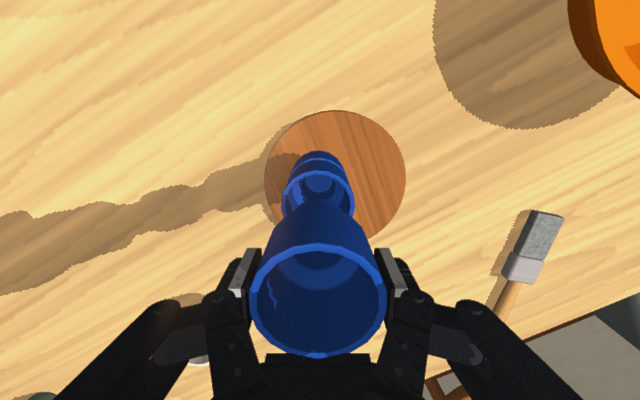

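View pics/s5z.png

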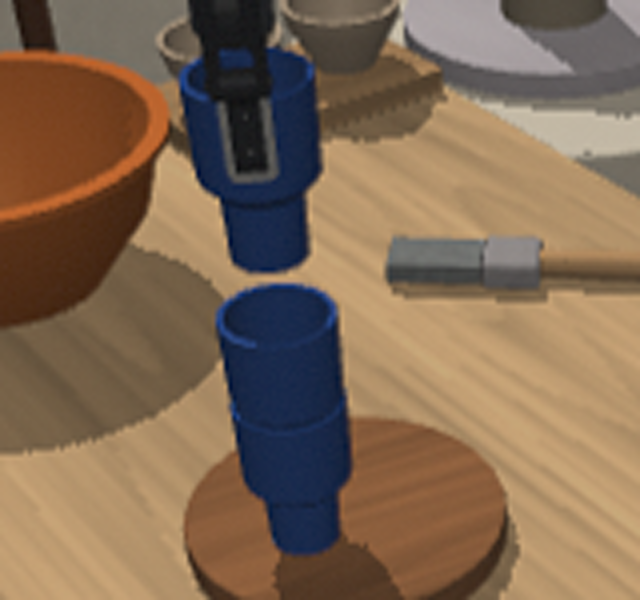

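The wrist view puts the held rim (318,300) and the stack rim (318,205) within 0.3 mm of each other. In the side view cup B hangs upright over the mouth. Lower with the guard; the seat is expected at about 0.241.

Run:
```python
from h import *
x,y=.5326,.1735
g=robot.line_to([x,y,.254],vel=.05,guard=5); o=robot.observe(); print(g,o['tool_pos'],o['ft_force'],o['time'])
if g: raise SystemExit
g=robot.line_to([x,y,.236],vel=.02,guard=5); o=robot.observe(); print(g,o['tool_pos'],o['ft_force'],o['gripper_width'],o['time'])
if not g or abs(o['tool_pos'][2]-.241)>.004: raise SystemExit
robot.set_gripper(.085)
robot.line_to([x,y,.36],vel=.12)
robot.move_pose([.5,-.15,.36],[180,0,150])
print(robot.observe()['time'])
for n in('side','top'): cv2.imwrite(f'pics/{n}6.png',robot.grab_frame(n))
for n in('side','top'):
    im=cv2.imread(f'pics/{n}6.png')
    for c in blobs(blue(im)):
        r,e=rimfit(n,c,.206); print(n,cv2.boundingRect(c),np.round(r,4),round(e,5))
cv2.imwrite('pics/s6z.png',cv2.resize(cv2.imread('pics/side6.png')[50:240,190:420],None,fx=3,fy=3,interpolation=cv2.INTER_CUBIC))
```

```text
False [0.53278631 0.17352531 0.25445739] [ 0.63155768  0.76880113 -0.50376771] 19.6
True [0.53267144 0.17346711 0.24122602] [-1.75683623 -0.48538491  4.11360358] 0.058380265424278065 20.25
23.025
side (240, 68, 37, 90) [0.5311 0.1714 0.0278] 0.00109
top (207, 185, 43, 33) [0.533  0.1729 0.0272] 0.0005
```

View pics/s6z.png

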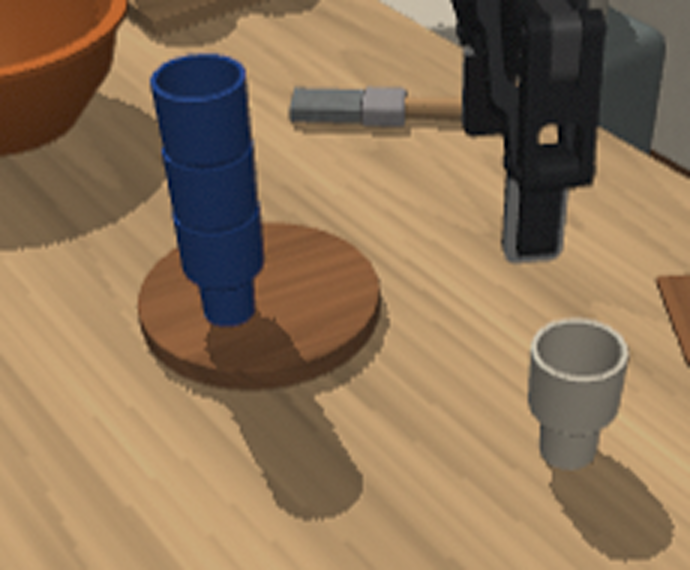

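View pics/top6.png

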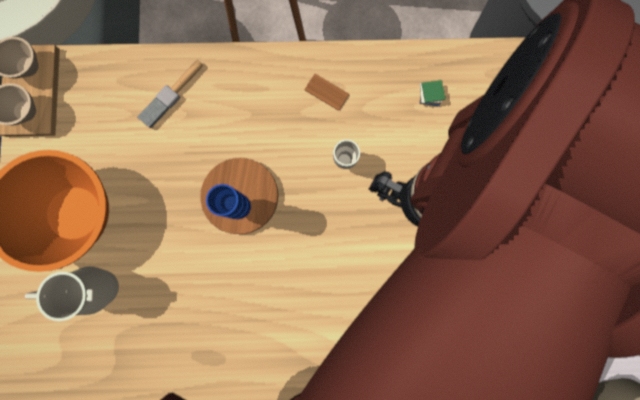

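The side view shows three cups in one straight stack, with evenly spaced joints at about (205,160) and (215,222) in the zoom. The white cup is still at (346,154) in the top view. The gripper is clear, so I'm handing in.

Run:
```python
from plant import robot
print(robot.job_done(), robot.observe()['time'])
```

```text
the job is handed in; nothing more can be done
the job is handed in; nothing more can be done
```

I nested both loose blue cups into the cup on the bat and handed the job in at about 23 s of the 61 s allowed. The interface gives no verdict, so success rests on my own checks below.

- **Seating:** each cup was lowered under a force guard. Contact came at TCP heights of 0.1921 and 0.2412 m, against 0.192 and 0.241 m expected for full seating.
- **Straightness:** the final side picture shows one straight, upright stack with even joints. The top rim, measured at 0.206 m height, lies at (0.533, 0.173) from the top camera and (0.531, 0.171) from the side camera. That is within 2 mm of where the base cup's axis was measured at the start.
- **Disagreements:** the side and top views differ by about 2 mm, which is within the stated calibration. The fitted rim radii came out 2–3 mm small (27–28 mm instead of 30 mm), probably because the colour masks trim the edge; this hardly moves the fitted centres.
- **White cup and gripper:** the white cup is at the same pixel in the top view as at the start. The gripper ended well clear of everything.

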